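# Sweep the union nuts off the sorting board into the bin

### The arm

A 6-joint arm with a two-finger parallel gripper is mounted at the origin on the work surface. World frame = base frame: x ahead of the robot, y to its left, z up, the work surface at z = 0. Lengths are in m, angles in rad, forces in N, time in s.
With the tool pointing down it reaches from about 0.375 to 0.9 m from the base axis. Payload 3.1 kg.
Tool frame: the origin (TCP) lies on the centre line of the jaws, within the pads' length; the fingertips stand 8 mm ahead of it and the grasp point (between the pads) lies 11 mm behind it; z points along the fingers, y is the line along which they close (so a half turn about z gives the same grasp; the last joint's range is limited). The gripper opens to 85 mm and grips with 20 to 120 N. Pads are 22 mm wide; open, the fingers measure 114 mm over their backs; the gripper's body (76 mm by 85 mm) begins 54 mm behind the grasp point. The pads swing forward as they close: fully open they stand 13 mm farther back than shut.
Start: joints at [1.065, 0.527, 1.433, -0, 1.181, -0.178], TCP at [0.201, 0.592, 0.239] pointing down, gripper open.
Joint ranges: [-3.08, 3.08], [-0.75, 2.2], [0.22, 2.44], [-1.43, 4.57], [0, 2.65], [-2.85, 2.85]. Speed limits (rad/s): [2.79, 2.79, 3.14, 3.14, 3.14, 3.14].

### API

Orientations are given as a unit quaternion [x, y, z, w].
In Python, from station import * gives the robot as it stands.
- The arm moves only by the tool play_rows, never from a script. Its argument "rows" is a list of rows, each a list of 3 entries, a list of its own where there are three numbers: the turn, a rotation vector about the tool's x, y, z in degrees, then the shift along the tool's x, y, z in mm, then the closure, from 0 (fully open) to 1 (shut). In form: [[[ax, ay, az], [dx, dy, dz], jaw], ...]. A call has 1 to 12 rows; each row shifts and turns the commanded pose from where the row before left it, along the tool's axes as they then stand; what a row does not reach is not made up. A row lasts 1/12 s, in which the tool goes at most 41.7 mm and 7.16 degrees, less where a joint would pass 70% of its speed; a pose out of reach is approached as far as the arm can. A call with a gripper value outside its range is refused whole. The fingers move at their own pace and stop on an object; "grip_force" is the grip in N (left out, the last holds). Time passes only in rows, so rows that do not move let the fingers close. It gives the time, the measured TCP pose, the force, the opening and the grip force at its end, in the units of the state.
- sense(): the state, without advancing time (a new reading comes with each control period).
- snapshot(name): name is "side" or "top"; returns (picture, depth): 420x560x3 uint8, red, green, blue; 420x560 float32, m along the optical axis (not along the pixel's ray), 0 where there is no reading.
- get_calibration(name): a dict with "vfov" (degrees; the focal length in pixels is half the picture's height over the tangent of half this angle, whatever the lens; pixels are square), "cx", "cy" (the principal point, pixels), "xyz" and "attitude" of the camera in the world. Camera axes: x right, y down, z forward; pixel columns grow to the right and rows downward; lengths in m; the calibration is good to about 2 mm. A picture is of the moment at which its call begins. get_calibration takes no time and is no camera call.
- sign_off(): hands the job in; it is judged then, once.
The state is a dict: "t": time; "q": joint angles; "qd": joint speeds; "tau": joint torques, N m; "tcp_pos": TCP position; "tool_rot": TCP orientation; "force": force on the tool from outside, world axes, zero at the start; "ft_torque": the same for the moment, N m; "finger_gap": opening from 0.0 (shut) to 1.0 (fully open); "gripper_force": force on a finger pad.
Only numpy, scipy, OpenCV 4.12 (cv2) and the standard library are available. Lean on these libraries where they do the work, as an engineer would, in place of code of your own. Each camera call takes 0.05 s, during which the arm holds its last target. There are 200 camera calls.

### The job

Sweep the three brass hexagonal union nuts across the sorting board with the fingertips, over its far edge and down into the grey bin; push them along the board, do not pick any up. Leave the stop valve and the pipe nipple standing where they are on the board, and do not disturb the other things on the bench.

Things in the scene. Friction and masses are not known exactly. Their poses are not given: they have to be found in the camera images.
- board: fixed plywood sorting board, 200 mm deep (x) by 370 mm wide (y), top 50 mm above the bench, with no rim on its near and far edges and a 12 mm wide batten 10 mm higher than the top along each end (y = +-0.191). Origin: on the bench under its centre; x points away from the robot to the far edge and the bin. The nuts, valve and nipple lie on it in a row along y, about 70 mm apart, in any order
- far_edge (a point): middle of the board's far edge on its top surface, 0.10 m along the board's x; axes as the board's. Directly beyond it is the bin
- bin_floor (a point): centre of the inner floor of the fixed open grey bin along the whole far edge, 5 mm above the bench; axes as the board's. Inside 110 mm deep (x) and 384 mm wide (y); near wall 5 mm thick, its top 2 mm below the board's surface; end walls 15 mm and back wall 35 mm above the board's surface
- nut_a: loose brass hexagonal union nut lying flat on the sorting board, 38 mm across flats, 44 mm across corners, 20 mm high, with a 26 mm through hole, about 0.09 kg. Origin: centre of its underside, z up; its flats face its x axis and every 60 degrees from it
- nut_a_center (a point): the middle of nut_a, 10 mm above its underside
- nut_b: loose brass hexagonal union nut lying flat on the sorting board, 38 mm across flats, 44 mm across corners, 20 mm high, with a 26 mm through hole, about 0.09 kg. Origin: centre of its underside, z up; its flats face its x axis and every 60 degrees from it
- nut_b_center (a point): the middle of nut_b, 10 mm above its underside
- nut_c: loose brass hexagonal union nut lying flat on the sorting board, 38 mm across flats, 44 mm across corners, 20 mm high, with a 26 mm through hole, about 0.09 kg. Origin: centre of its underside, z up; its flats face its x axis and every 60 degrees from it
- nut_c_center (a point): the middle of nut_c, 10 mm above its underside
- stop_valve: brass stop valve standing upright on the board, not to be disturbed: 34 mm wide foot, narrower neck, 32 mm round handwheel at the top, 50 mm high, 0.2 kg, loose. Origin: centre of its underside
- nipple: short steel pipe nipple (a tube) standing on end on the board, not to be disturbed: 34 mm diameter, 48 mm high, 0.16 kg, loose. Origin: centre of its underside
- carton_a: loose cardboard carton 120 x 160 x 70 mm on the bench to the left of the board; a bystander. Origin: centre of its underside
- carton_b: loose cardboard carton 100 x 140 x 60 mm on the bench to the right; a bystander. Origin: centre of its underside
- sealant_tin: closed tin, 70 mm diameter, 90 mm high, on the bench to the right; a bystander. Origin: centre of its underside
- wrench: wrench lying on the bench to the right; a bystander. Origin: centre of its underside
- tape_roll: white roll of tape lying flat, 90 mm diameter, 25 mm high, on the bench to the left; a bystander. Origin: centre of its underside
There are look-alikes about, which are no part of the job. Leave any purple look-alike of the nut_b alone.

How it is judged:
At the end, for the whole second after the job is handed in: All three nuts lie at rest (below 0.03 m/s) inside the bin, their middles between its walls and less than 40 mm above its floor; the stop valve and the nipple stand upright (within 0.2 rad) on the board within 12 mm of where they began (x of nut_a_center in the frame of bin_floor between -0.055 and 0.055 m and y of nut_a_center in the frame of bin_floor between -0.192 and 0.192 m and z of each of nut_a_center, nut_b_center, nut_c_center in the frame of bin_floor below 0.04 m and linear speed of each of nut_a, nut_b, nut_c below 0.03 m/s and x of nut_b_center in the frame of bin_floor between -0.055 and 0.055 m and y of nut_b_center in the frame of bin_floor between -0.192 and 0.192 m and x of nut_c_center in the frame of bin_floor between -0.055 and 0.055 m and y of nut_c_center in the frame of bin_floor between -0.192 and 0.192 m and distance of each of stop_valve, nipple from where it was at the start of the episode below 0.012 m and angle between each of stop_valve, nipple's own z axis and vertical below 0.2 rad); the robot touches nothing.
It fails at once if a nut is lifted: its middle 9 mm higher than when lying on the board while it is level, or 18 mm higher at all (height (world z) of any of nut_a_center, nut_b_center, nut_c_center above 0.078 m or (height (world z) of nut_a_center above 0.069 m and angle between nut_a's own z axis and vertical below 0.25 rad) or (height (world z) of nut_b_center above 0.069 m and angle between nut_b's own z axis and vertical below 0.25 rad) or (height (world z) of nut_c_center above 0.069 m and angle between nut_c's own z axis and vertical below 0.25 rad)).
It fails at once if the stop valve or the nipple is pushed more than 12 mm or tipped more than 0.2 rad (not (distance of each of stop_valve, nipple from where it was at the start of the episode below 0.012 m and angle between each of stop_valve, nipple's own z axis and vertical below 0.2 rad)).
It fails at once if another thing on the bench is pushed more than 15 mm (distance of any of carton_a, carton_b, sealant_tin, wrench, tape_roll from where it was at the start of the episode above 0.015 m).
It also fails if it takes over 48 s, if anything falls off the work surface, if the arm or the gripper's body presses on something with over 40 N, if the wrist force passes 120 N, or if a joint passes its speed limit or range.

## Working session

There is one attempt and no reset: what is moved stays moved. The work goes in short steps, Python scripts to look and compute and a tool call to move; the robot and the scene stay as the last step left them, time stands still between calls to the robot, and variables do not carry over. Pictures are saved under pics/ and viewed, at most 10 in all, crops included, and the job is handed in when it is done.

Besides the shell and the picture viewer there is one more tool, called after "Request:" by a JSON object that holds its "method" and its "body", one argument or row to a line. play_rows: Moves the arm, as the interface text tells. Its arguments: {"type":"object","properties":{"rows":{"type":"array","items":{"type":"array"}},"grip_force":{"type":"number"}},"required":["rows"]}

```bash
mkdir -p pics; cat > h.py <<'E'
from station import *
import numpy as np, cv2
from scipy.spatial.transform import Rotation as R
def cloud(name):
    p,d=snapshot(name); c=get_calibration(name)
    f=p.shape[0]/2/np.tan(np.radians(c["vfov"])/2)
    v,u=np.mgrid[:p.shape[0],:p.shape[1]]
    P=np.stack([(u-c["cx"])/f*d,(v-c["cy"])/f*d,d],-1)
    a=np.array(c["attitude"])
    r=R.from_quat(a) if a.size==4 else (R.from_matrix(a) if a.size==9 else R.from_rotvec(a))
    W=P@r.as_matrix().T+np.array(c["xyz"]); W[d==0]=np.nan
    return p,W
E
python3 - <<'E'
from h import *
print(get_calibration("top"),get_calibration("side"));print(sense())
for n in("top","side"):
    p,W=cloud(n);cv2.imwrite(f"pics/{n}0.png",p[:,:,::-1]);np.savez(f"{n}0.npz",p=p,W=W)
E
```

```text
{'vfov': 45.12033282854286, 'cx': 285.18260615277177, 'cy': 215.01166059279743, 'xyz': array([ 0.24004675, -0.0167107 ,  1.68561232]), 'attitude': array([-0.69665581,  0.71308368, -0.05701128,  0.05414853])} {'vfov': 55.026194879814106, 'cx': 280.7172124759388, 'cy': 205.65130396513223, 'xyz': array([ 0.12666849, -0.77160317,  0.76846666]), 'attitude': array([ 0.87735109, -0.20647542,  0.09228509, -0.42320967])}
{'t': 0.0, 'q': array([ 1.06449257e+00,  5.28432715e-01,  1.43393037e+00, -5.24206250e-06,
        1.18136503e+00, -1.78495424e-01]), 'qd': array([ 0.00093168, -0.00026104, -0.00068377, -0.00054289, -0.00109838,
       -0.00061065]), 'tau': array([-7.25337159e-04, -4.42360675e+01, -1.78018928e+01, -2.73065571e-04,
        8.54415324e-03, -1.68480739e-05]), 'tcp_pos': array([0.20085475, 0.59110396, 0.23834521]), 'tool_rot': array([ 1.63170206e-01,  9.86597356e-01, -1.00656312e-03, -3.56205299e-04]), 'force': array([-0.22224602,  0.52278394, -0.47196903]), 'ft_torque': array([ 0.03567417, -0.02231955,  0.01466329]), 'gripper_force': 0.0, 'finger_gap': 1.004987225309686}
```

View pics/top0.png

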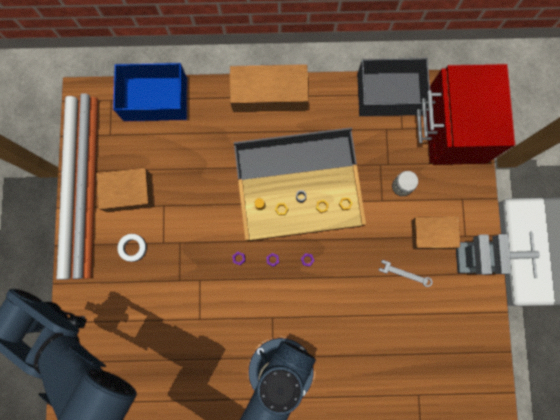

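View pics/side0.png

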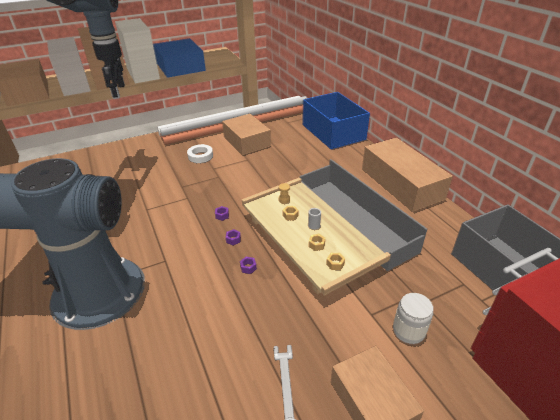

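The top view shows, left to right: the valve (259,203), a nut (281,209), the nipple (301,197), a nut (322,207) and a nut (345,204). The board is turned slightly, the bin is above it, and the purple rings are near (240–308,259). Next I measure these.

```bash
python3 - <<'E'
from h import *
for n in("top","side"):
    z=np.load(n+"0.npz");p,W=z["p"],z["W"]
    X,Y,Z=W[...,0],W[...,1],W[...,2]
    reg=(X>.35)&(X<.75)&(Y>-.4)&(Y<.35)
    hsv=cv2.cvtColor(p,cv2.COLOR_RGB2HSV)
    m=reg&(abs(Z-.05)<.006)
    l,lab,st,ce=cv2.connectedComponentsWithStats(m.astype(np.uint8)); k=1+st[1:,4].argmax()
    q=W[lab==k]; print(n,"boardz",np.median(q[:,2]))
    bx=cv2.minAreaRect(q[:,:2].astype(np.float32)*1000);print(bx,cv2.boxPoints(bx).round())
    # far edge: near side edges fits omitted
    hi=reg&(Z>.061)&(cv2.dilate((lab==k).astype(np.uint8),np.ones((25,25)))>0)
    l,lab2,st,ce=cv2.connectedComponentsWithStats(hi.astype(np.uint8))
    for i in range(1,l):
        if st[i,4]>8:
            w=W[lab2==i]; a=(w.min(0)+w.max(0))/2
            top=w[w[:,2]>w[:,2].max()-.008]
            print(i,st[i,4],ce[i].round(),"mid",a.round(4),"top",((top.min(0)+top.max(0))/2).round(4),"ext",(w.max(0)-w.min(0)).round(3),"zmax",w[:,2].max().round(4))
p=cv2.imread("pics/top0.png")[120:250,225:375];cv2.imwrite("pics/c0.png",cv2.resize(p,None,fx=4.6,fy=4.6,interpolation=3))
E
```

```text
top boardz 0.049837442217336214
((543.3860473632812, -80.13824462890625), (207.2166290283203, 391.6628112792969), 6.244919300079346) [[ 419.  103.]
 [ 462. -286.]
 [ 668. -264.]
 [ 625.  126.]]
1 17 [355. 159.] mid [ 0.6805 -0.2598  0.0678] top [ 0.6764 -0.2609  0.0699] ext [0.04  0.008 0.012] zmax 0.0736
2 21 [238. 173.] mid [0.6415 0.1255 0.0666] top [0.6415 0.1254 0.068 ] ext [0.045 0.007 0.011] zmax 0.0719
16 15 [358. 186.] mid [ 0.5879 -0.2665  0.0663] top [ 0.5891 -0.2663  0.0679] ext [0.026 0.014 0.01 ] zmax 0.0714
21 73 [301. 197.] mid [ 0.554  -0.0783  0.0828] top [ 0.553  -0.0782  0.1008] ext [0.032 0.032 0.044] zmax 0.1046
26 18 [242. 199.] mid [0.5537 0.1134 0.064 ] top [0.5537 0.1134 0.064 ] ext [0.028 0.013 0.006] zmax 0.0669
31 90 [259. 204.] mid [0.5311 0.0549 0.0859] top [0.5294 0.0561 0.1066] ext [0.03  0.029 0.049] zmax 0.1105
32 78 [346. 203.] mid [ 0.5296 -0.2237  0.0712] top [ 0.5287 -0.2239  0.0774] ext [0.039 0.042 0.02 ] zmax 0.0813
34 71 [322. 206.] mid [ 0.5223 -0.1465  0.07  ] top [ 0.5229 -0.1464  0.075 ] ext [0.042 0.039 0.018] zmax 0.079
35 70 [282. 209
[... 1047 characters left out ...]
zmax 0.0639
13 125 [290. 211.] mid [ 0.5171 -0.0146  0.0677] top [ 0.5171 -0.0146  0.0696] ext [0.04  0.044 0.012] zmax 0.0736
14 222 [314. 217.] mid [ 0.5541 -0.0786  0.0821] top [ 0.5543 -0.0778  0.0987] ext [0.034 0.035 0.041] zmax 0.1027
15 148 [317. 240.] mid [ 0.5236 -0.147   0.0675] top [ 0.5236 -0.147   0.0701] ext [0.04  0.042 0.013] zmax 0.0739
16 266 [374. 261.] mid [ 0.6189 -0.2667  0.0649] top [ 0.6189 -0.2667  0.0649] ext [0.26  0.032 0.008] zmax 0.0688
17 174 [335. 260.] mid [ 0.5298 -0.2242  0.0682] top [ 0.53   -0.2242  0.0712] ext [0.039 0.042 0.014] zmax 0.0751
20 34 [327. 285.] mid [ 0.4741 -0.2788  0.0631] top [ 0.4741 -0.2788  0.0631] ext [0.026 0.016 0.004] zmax 0.0651
```

View pics/c0.png

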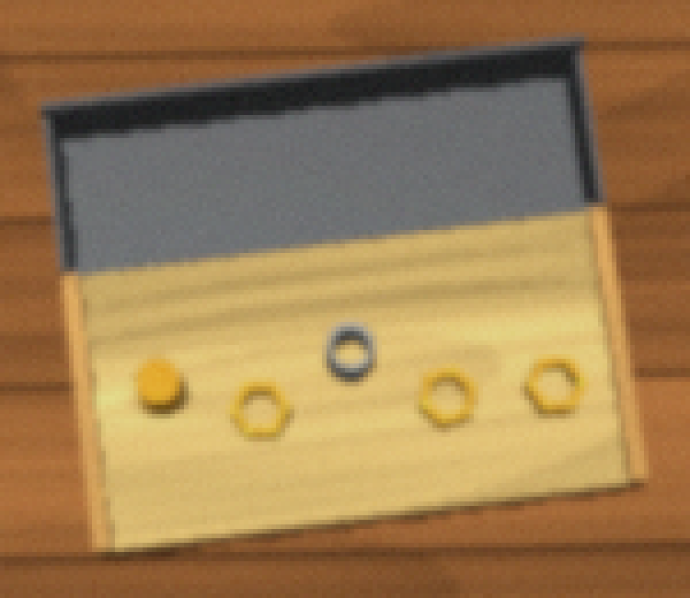

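Board yaw is about 6.2° with its centre near (0.540, -0.081), and the item heights and spacings match the given sizes. I'll turn the tool so its y axis runs along the board's y, then move behind the left nut at height.

Request:
{"method": "play_rows", "body": {
  "rows": [
    [[0,0,-6.25],[0,0,0],0.75],
    [[0,0,-6.25],[0,0,0],0.75],
    [[0,0,-6.25],[0,0,0],0.75],
    [[0,0,-6.25],[0,0,0],0.75],
    [[0,0,0],[-8,-26,0],0.75],
    [[0,0,0],[-8,-26,0],0.75],
    [[0,0,0],[-8,-26,0],0.75],
    [[0,0,0],[-8,-26,0],0.75],
    [[0,0,0],[-8,-26,0],0.75],
    [[0,0,0],[-8,-26,0],0.75],
    [[0,0,0],[-8,-26,0],0.75],
    [[0,0,0],[-8,-26,0],0.75]
  ]
}}

```text
t: 1.1
tcp_pos: [0.2874, 0.3904, 0.239]
tool_rot: [-0.054, 0.999, -0.0, -0.0]
force: [1.1, -0.5, -0.2]
finger_gap: 0.249
gripper_force: 0.0
```

Request:
{"method": "play_rows", "body": {
  "rows": [
    [[0,0,0],[-8,-26,0],0.75],
    [[0,0,0],[-8,-26,0],0.75],
    [[0,0,0],[-8,-26,0],0.75],
    [[0,0,0],[-8,-26,0],0.75],
    [[0,0,0],[-8,-26,0],0.75],
    [[0,0,0],[-8,-26,0],0.75],
    [[0,0,0],[-8,-26,0],0.75],
    [[0,0,0],[-8,-26,0],0.75],
    [[0,0,0],[-8,-26,0],0.75],
    [[0,0,0],[-8,-26,0],0.75],
    [[0,0,0],[-8,-26,0],0.75],
    [[0,0,0],[-8,-26,0],0.75]
  ]
}}

```text
t: 2.1
tcp_pos: [0.4166, 0.0908, 0.2392]
tool_rot: [-0.054, 0.999, 0.0, -0.0]
force: [0.8, -0.2, -0.2]
finger_gap: 0.25
gripper_force: 0.0
```

```bash
cat >> h.py <<'E'
def bf(p): 
    a=np.radians(6.2);d=np.asarray(p)[:2]-[.540,-.0807];c,s=np.cos(a),np.sin(a)
    return np.round([1000*(c*d[0]+s*d[1]),1000*(c*d[1]-s*d[0])],1)
E
python3 -c "
from h import *
s=sense();print(s['t'],s['tcp_pos'],bf(s['tcp_pos']),R.from_quat(s['tool_rot']).as_matrix().round(3),s['finger_gap'],s['force'],s['q'])"
```

```text
2.1 [0.41662141 0.09080275 0.23917176] [-104.1  183.8] [[-0.994 -0.108 -0.001]
 [-0.108  0.994  0.   ]
 [ 0.001  0.    -1.   ]] 0.24979559395258008 [ 0.79902594 -0.23241099 -0.19092384] [-4.87899165e-02  2.61178400e-01  1.90594001e+00  5.67451611e-05
  9.75000876e-01 -1.72799855e+00]
```

Request:
{"method": "play_rows", "body": {
  "rows": [
    [[0,0,0],[-8,-23,0],0.75],
    [[0,0,0],[-8,-23,0],0.75],
    [[0,0,0],[-8,-23,0],0.75],
    [[0,0,0],[-7,-23,0],0.75],
    [[0,0,0],[-7,-23,0],0.75],
    [[0,0,0],[0,0,25],0.75],
    [[0,0,0],[0,0,25],0.75],
    [[0,0,0],[0,0,25],0.75],
    [[0,0,0],[0,0,25],0.75],
    [[0,0,0],[0,0,25],0.75],
    [[0,0,0],[0,0,15],0.75],
    [[0,0,0],[0,0,0],0.75]
  ]
}}

```text
t: 3.1
tcp_pos: [0.4646, -0.0176, 0.0965]
tool_rot: [-0.054, 0.999, 0.001, -0.003]
force: [-1.4, 0.2, -0.1]
finger_gap: 0.246
gripper_force: 0.0
```

```bash
python3 -c "
from h import *
s=sense();print(s['t'],s['tcp_pos'],bf(s['tcp_pos']),s['force'])
p,d=snapshot('side');cv2.imwrite('pics/s1.png',cv2.resize(p[120:320,180:440,::-1],None,fx=3,fy=3,interpolation=3))"
```

```text
3.1 [ 0.46457074 -0.01762891  0.09649059] [-68.2  70.8] [-1.42714839  0.16013621 -0.06421991]
```

View pics/s1.png

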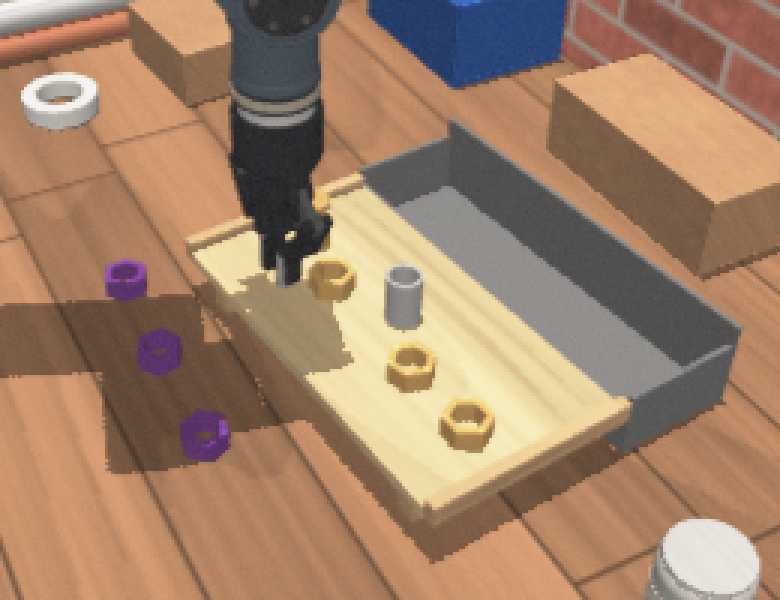

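The fingers stand at roughly (285,280) in the crop, behind the left nut (332,280) and clear of the nipple and valve. Now I lower them.

Request:
{"method": "play_rows", "body": {
  "rows": [
    [[0,0,0],[0,0,14],0.75],
    [[0,0,0],[0,-2,10],0.75],
    [[0,0,0],[0,0,6],0.75],
    [[0,0,0],[0,0,4],0.75],
    [[0,0,0],[0,0,0],0.75]
  ]
}}

```text
t: 3.57
tcp_pos: [0.4672, -0.0201, 0.0655]
tool_rot: [-0.054, 0.999, -0.0, 0.0]
force: [0.6, 0.6, -0.0]
finger_gap: 0.246
gripper_force: 0.0
```

Request:
{"method": "play_rows", "body": {
  "rows": [
    [[0,0,0],[-8,0,0],0.75],
    [[0,0,0],[-8,0,0],0.75],
    [[0,0,0],[-8,0,0],0.75],
    [[0,0,0],[-8,0,0],0.75],
    [[0,0,0],[-8,0,0],0.75],
    [[0,0,0],[-8,0,0],0.75]
  ]
}}

```text
t: 4.07
tcp_pos: [0.5157, -0.0148, 0.0655]
tool_rot: [-0.054, 0.999, -0.0, 0.0]
force: [-1.5, 0.7, 0.5]
finger_gap: 0.248
gripper_force: 0.4
```

```bash
python3 -c "
from h import *
s=sense();print(s['t'],s['tcp_pos'],bf(s['tcp_pos']),s['force'])
p,d=snapshot('side');cv2.imwrite('pics/s2.png',cv2.resize(p[120:320,180:440,::-1],None,fx=3,fy=3,interpolation=3))"
```

```text
4.0667 [ 0.51573238 -0.01475165  0.06549992] [-17.   68.2] [-1.50953178  0.66516806  0.5122531 ]
```

View pics/s2.png

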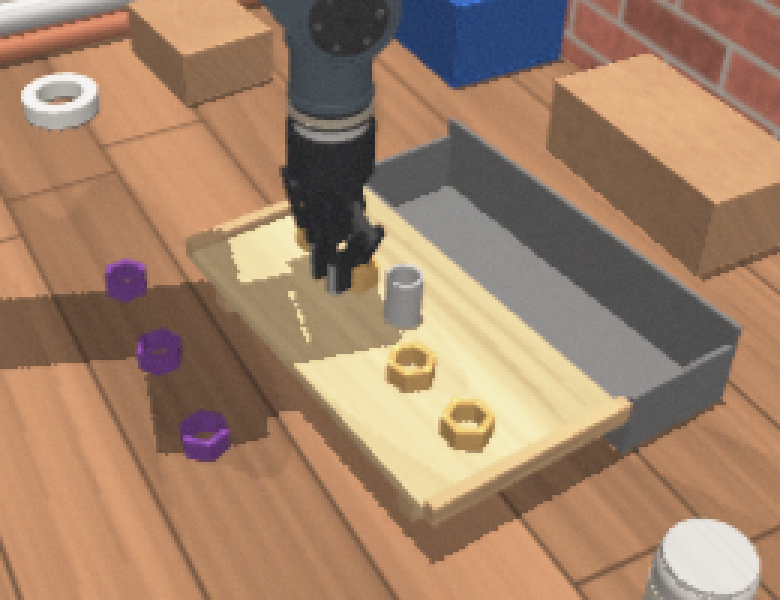

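The nut sits ahead of the fingertips at about (365,275), and the nipple is clear. I'll push it over the edge.

Request:
{"method": "play_rows", "body": {
  "rows": [
    [[0,0,0],[-8,0,0],0.75],
    [[0,0,0],[-8,0,0],0.75],
    [[0,0,0],[-8,0,0],0.75],
    [[0,0,0],[-8,0,0],0.75],
    [[0,0,0],[-8,0,0],0.75],
    [[0,0,0],[-8,0,0],0.75],
    [[0,0,0],[-8,0,0],0.75],
    [[0,0,0],[-8,0,0],0.75],
    [[0,0,0],[-8,0,0],0.75],
    [[0,0,0],[-8,0,0],0.75],
    [[0,0,0],[-8,0,0],0.75],
    [[0,0,0],[-8,0,0],0.75]
  ]
}}

```text
t: 5.12
tcp_pos: [0.6108, -0.0044, 0.0653]
tool_rot: [-0.054, 0.999, 0.0, -0.0]
force: [-0.4, 0.2, 0.8]
finger_gap: 0.252
gripper_force: 0.3
```

Request:
{"method": "play_rows", "body": {
  "rows": [
    [[0,0,0],[-7,0,0],0.75],
    [[0,0,0],[-7,0,0],0.75],
    [[0,0,0],[-7,0,0],0.75],
    [[0,0,0],[-7,0,0],0.75],
    [[0,0,0],[-7,0,0],0.75],
    [[0,0,0],[0,0,0],0.75],
    [[0,0,0],[0,0,0],0.75]
  ]
}}

```text
t: 5.7
tcp_pos: [0.6452, -0.0007, 0.0652]
tool_rot: [-0.054, 0.999, -0.0, 0.0]
force: [-0.1, -0.1, -0.1]
finger_gap: 0.247
gripper_force: 0.0
```

```bash
python3 -c "
from h import *
s=sense();print(s['t'],s['tcp_pos'],bf(s['tcp_pos']),s['force'])
p,d=snapshot('side');cv2.imwrite('pics/s3.png',cv2.resize(p[120:320,180:440,::-1],None,fx=3,fy=3,interpolation=3))"
```

```text
5.7 [ 0.64524127 -0.00066469  0.06523041] [113.3  68.2] [-0.1402253  -0.08228511 -0.09385225]
```

View pics/s3.png

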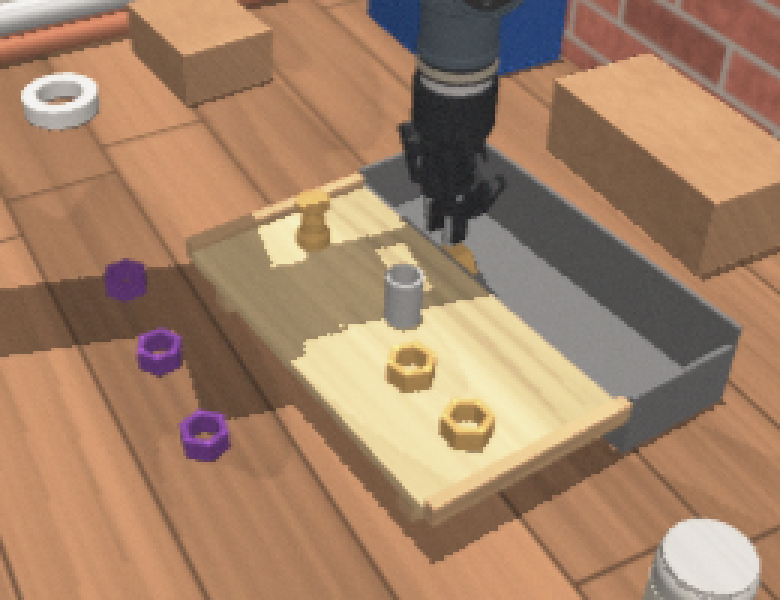

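The first nut is in the bin at (460,258), and the valve and nipple are still standing. Next is the middle nut: lift, move back, come down.

Request:
{"method": "play_rows", "body": {
  "rows": [
    [[0,0,0],[0,0,-33],0.75],
    [[0,0,0],[0,0,-33],0.75],
    [[0,0,0],[0,0,-34],0.75],
    [[0,0,0],[21,-14,0],0.75],
    [[0,0,0],[21,-14,0],0.75],
    [[0,0,0],[21,-14,0],0.75],
    [[0,0,0],[21,-15,0],0.75],
    [[0,0,0],[21,-15,0],0.75],
    [[0,0,0],[21,-15,0],0.75],
    [[0,0,0],[21,-15,0],0.75],
    [[0,0,0],[21,-15,0],0.75],
    [[0,0,0],[21,-15,0],0.75]
  ]
}}

```text
t: 6.75
tcp_pos: [0.4697, -0.1527, 0.1654]
tool_rot: [-0.054, 0.999, 0.0, -0.0]
force: [0.5, -0.1, 0.5]
finger_gap: 0.249
gripper_force: 0.0
```

Request:
{"method": "play_rows", "body": {
  "rows": [
    [[0,0,0],[0,0,0],0.75],
    [[0,0,0],[0,0,30],0.75],
    [[0,0,0],[0,0,30],0.75],
    [[0,0,0],[0,0,20],0.75],
    [[0,0,0],[0,0,14],0.75],
    [[0,0,0],[0,0,6],0.75],
    [[0,0,0],[0,0,0],0.75]
  ]
}}

```text
t: 7.33
tcp_pos: [0.4707, -0.1517, 0.0641]
tool_rot: [-0.054, 0.999, 0.001, -0.001]
force: [-0.6, -0.2, -0.1]
finger_gap: 0.25
gripper_force: 0.0
```

```bash
python3 -c "
from h import *
s=sense();print(s['t'],s['tcp_pos'],bf(s['tcp_pos']),s['force'],s['q'])"
```

```text
7.3333 [ 0.47067268 -0.15168522  0.06413167] [-76.6 -63.1] [-0.61489196 -0.16636755 -0.08638981] [-5.38204605e-01  6.53404239e-01  1.89249374e+00  1.41585864e-04
  5.98754428e-01 -2.21774506e+00]
```

Aligned. It needs to push about 190 mm.

Request:
{"method": "play_rows", "body": {
  "rows": [
    [[0,0,0],[-8,0,0],0.75],
    [[0,0,0],[-8,0,0],0.75],
    [[0,0,0],[-8,0,0],0.75],
    [[0,0,0],[-8,0,0],0.75],
    [[0,0,0],[-8,0,0],0.75],
    [[0,0,0],[-8,0,0],0.75],
    [[0,0,0],[-8,0,0],0.75],
    [[0,0,0],[-8,0,0],0.75],
    [[0,0,0],[-8,0,0],0.75],
    [[0,0,0],[-8,0,0],0.75],
    [[0,0,0],[-8,0,0],0.75],
    [[0,0,0],[-8,0,0],0.75]
  ]
}}

```text
t: 8.33
tcp_pos: [0.5675, -0.1419, 0.0652]
tool_rot: [-0.054, 0.999, 0.0, -0.0]
force: [-1.8, 0.9, -0.7]
finger_gap: 0.25
gripper_force: 0.3
```

Request:
{"method": "play_rows", "body": {
  "rows": [
    [[0,0,0],[-8,0,0],0.75],
    [[0,0,0],[-8,0,0],0.75],
    [[0,0,0],[-8,0,0],0.75],
    [[0,0,0],[-8,0,0],0.75],
    [[0,0,0],[-8,0,0],0.75],
    [[0,0,0],[-8,0,0],0.75],
    [[0,0,0],[-8,0,0],0.75],
    [[0,0,0],[-8,0,0],0.75],
    [[0,0,0],[-8,0,0],0.75],
    [[0,0,0],[-8,0,0],0.75],
    [[0,0,0],[-7,0,0],0.75],
    [[0,0,0],[-7,0,0],0.75]
  ]
}}

```text
t: 9.33
tcp_pos: [0.6611, -0.1318, 0.0653]
tool_rot: [-0.054, 0.999, -0.0, 0.0]
force: [0.0, 0.5, -0.6]
finger_gap: 0.251
gripper_force: 0.0
```

```bash
python3 -c "
from h import *
s=sense();print(s['t'],s['tcp_pos'],bf(s['tcp_pos']),s['force'],s['q'])
p,d=snapshot('side');cv2.imwrite('pics/s4.png',cv2.resize(p[120:320,180:440,::-1],None,fx=3,fy=3,interpolation=3))"
```

```text
9.3333 [ 0.6610516  -0.13175694  0.06529038] [114.8 -63.8] [ 0.02301942  0.46016224 -0.56941935] [-3.62163885e-01  8.02980157e-01  1.42082766e+00 -2.31636740e-06
  9.17639602e-01 -2.04153011e+00]
```

View pics/s4.png

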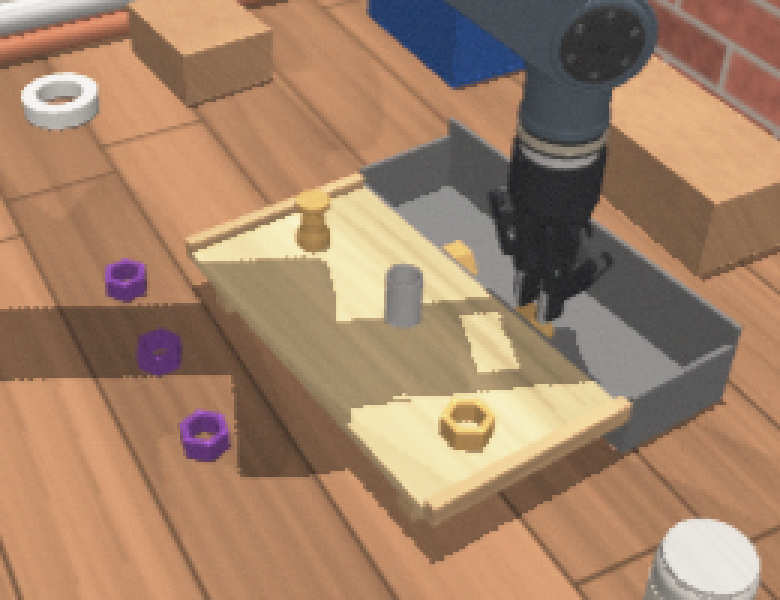

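The second nut went over at (540,315). Now the third.

Request:
{"method": "play_rows", "body": {
  "rows": [
    [[0,0,0],[0,0,-33],0.75],
    [[0,0,0],[0,0,-33],0.75],
    [[0,0,0],[0,0,-34],0.75],
    [[0,0,0],[21,-8,0],0.75],
    [[0,0,0],[21,-8,0],0.75],
    [[0,0,0],[21,-8,0],0.75],
    [[0,0,0],[21,-8,0],0.75],
    [[0,0,0],[21,-9,0],0.75],
    [[0,0,0],[21,-9,0],0.75],
    [[0,0,0],[21,-9,0],0.75],
    [[0,0,0],[21,-9,0],0.75],
    [[0,0,0],[22,-9,0],0.75]
  ]
}}

```text
t: 10.38
tcp_pos: [0.4789, -0.2294, 0.1655]
tool_rot: [-0.054, 0.999, -0.0, 0.0]
force: [0.3, -0.8, -0.3]
finger_gap: 0.254
gripper_force: 0.0
```

Request:
{"method": "play_rows", "body": {
  "rows": [
    [[0,0,0],[0,0,0],0.75],
    [[0,0,0],[0,0,30],0.75],
    [[0,0,0],[0,0,30],0.75],
    [[0,0,0],[0,0,20],0.75],
    [[0,0,0],[0,0,14],0.75],
    [[0,0,0],[0,0,6],0.75],
    [[0,0,0],[0,0,0],0.75]
  ]
}}

```text
t: 10.97
tcp_pos: [0.4795, -0.2283, 0.064]
tool_rot: [-0.054, 0.999, 0.001, -0.001]
force: [-0.3, -0.0, 0.5]
finger_gap: 0.248
gripper_force: 0.0
```

```bash
python3 -c "
from h import *
s=sense();print(s['t'],s['tcp_pos'],bf(s['tcp_pos']),s['force'],s['q'])"
```

```text
10.9667 [ 0.47947309 -0.22833498  0.06398821] [ -76.1 -140.2] [-0.30947696 -0.01635727  0.45768311] [-6.55065055e-01  6.79039883e-01  1.80045051e+00  1.60952656e-04
  6.64796686e-01 -2.33466308e+00]
```

Request:
{"method": "play_rows", "body": {
  "rows": [
    [[0,0,0],[-8,0,0],0.75],
    [[0,0,0],[-8,0,0],0.75],
    [[0,0,0],[-8,0,0],0.75],
    [[0,0,0],[-8,0,0],0.75],
    [[0,0,0],[-8,0,0],0.75],
    [[0,0,0],[-8,0,0],0.75],
    [[0,0,0],[-8,0,0],0.75],
    [[0,0,0],[-8,0,0],0.75],
    [[0,0,0],[-8,0,0],0.75],
    [[0,0,0],[-8,0,0],0.75],
    [[0,0,0],[-8,0,0],0.75],
    [[0,0,0],[-8,0,0],0.75]
  ]
}}

```text
t: 11.97
tcp_pos: [0.5759, -0.2184, 0.0652]
tool_rot: [-0.054, 0.999, 0.0, -0.0]
force: [-0.1, -0.1, 0.3]
finger_gap: 0.251
gripper_force: 0.3
```

Request:
{"method": "play_rows", "body": {
  "rows": [
    [[0,0,0],[-8,0,0],0.75],
    [[0,0,0],[-8,0,0],0.75],
    [[0,0,0],[-8,0,0],0.75],
    [[0,0,0],[-8,0,0],0.75],
    [[0,0,0],[-8,0,0],0.75],
    [[0,0,0],[-8,0,0],0.75],
    [[0,0,0],[-8,0,0],0.75],
    [[0,0,0],[-8,0,0],0.75],
    [[0,0,0],[-8,0,0],0.75],
    [[0,0,0],[-8,0,0],0.75],
    [[0,0,0],[-7,0,0],0.75],
    [[0,0,0],[-7,0,0],0.75]
  ]
}}

```text
t: 12.97
tcp_pos: [0.6694, -0.2083, 0.0652]
tool_rot: [-0.054, 0.999, -0.0, 0.0]
force: [0.2, -0.2, 0.4]
finger_gap: 0.246
gripper_force: 0.0
```

Request:
{"method": "play_rows", "body": {
  "rows": [
    [[0,0,0],[0,0,-30],0.75],
    [[0,0,0],[0,0,-35],0.75],
    [[0,0,0],[0,0,-35],0.75],
    [[0,0,0],[0,0,-35],0.75],
    [[0,0,0],[25,0,-10],0.75],
    [[0,0,0],[30,0,0],0.75],
    [[0,0,0],[30,0,0],0.75],
    [[0,0,0],[30,0,0],0.75],
    [[0,0,0],[30,0,0],0.75],
    [[0,0,0],[30,0,0],0.75],
    [[0,0,0],[15,0,0],0.75],
    [[0,0,0],[0,0,0],0.75]
  ]
}}

```text
t: 13.97
tcp_pos: [0.4765, -0.2284, 0.2104]
tool_rot: [-0.053, 0.999, 0.001, -0.002]
force: [0.0, 0.2, 0.1]
finger_gap: 0.25
gripper_force: 0.0
```

```bash
python3 - <<'E'
from h import *
s=sense();print(s['t'],s['tcp_pos'],s['force'])
p,W=cloud('top');a=p[115:250,225:375,::-1]
q,V=cloud('side');b=q[140:290,230:430,::-1]
cv2.imwrite('pics/f.png',np.hstack([cv2.resize(a,(400,360),interpolation=3),cv2.resize(b,(400,300),interpolation=3)[:360].copy() if 0 else cv2.resize(b,(400,360),interpolation=3)]))
for n,P,W in(("top",p,W),("side",q,V)):
    B=np.einsum('ij,hwj->hwi',R.from_euler('z',-6.2,degrees=True).as_matrix(),W-np.array([.540,-.0807,0]))
    h=cv2.cvtColor(P,cv2.COLOR_RGB2HSV)
    for nm,m in (("bin",(B[...,0]>.1)&(B[...,0]<.225)&(abs(B[...,1])<.195)&(h[...,1]>110)&(B[...,2]<.08)),("board",(abs(B[...,0])<.09)&(abs(B[...,1])<.175)&(B[...,2]>.062))):
        l,lab,st,ce=cv2.connectedComponentsWithStats(m.astype(np.uint8))
        for i in range(1,l):
            if st[i,4]>15:
                w=B[lab==i];print(n,nm,st[i,4],((w.min(0)+w.max(0))*500).round(),"zmax",(w[:,2].max()*1000).round(),"bf mid")
E
```

```text
13.9667 [ 0.47648335 -0.22843837  0.21039185] [0.00470333 0.24640196 0.10452836]
top bin 85 [ 127. -150.   26.] zmax 51.0 bf mid
top bin 81 [127. -54.  25.] zmax 51.0 bf mid
top bin 82 [128.  58.  25.] zmax 51.0 bf mid
top board 943 [ -52. -117.  450.] zmax 588.0 bf mid
top board 74 [13.  1. 85.] zmax 108.0 bf mid
top board 74 [  9. 137.  87.] zmax 111.0 bf mid
side bin 61 [123. -59.  36.] zmax 47.0 bf mid
side bin 69 [ 122. -155.   39.] zmax 48.0 bf mid
side board 1342 [ -52. -115.  535.] zmax 587.0 bf mid
side board 462 [ -68. -166.  394.] zmax 452.0 bf mid
side board 802 [-34. -79. 195.] zmax 328.0 bf mid
side board 162 [  7. 135.  83.] zmax 104.0 bf mid
```

View pics/f.png

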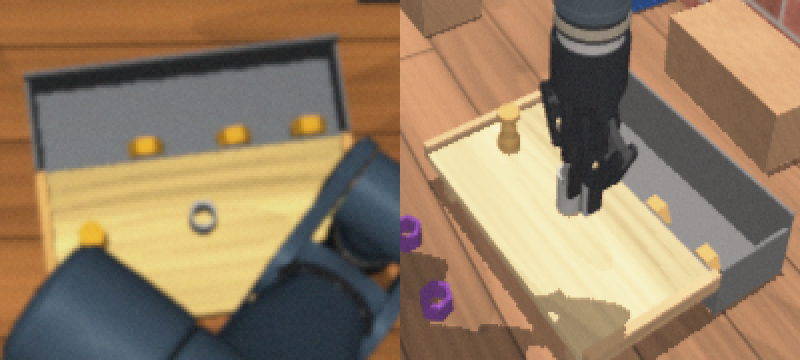

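All three nuts stand in the bin against its near wall, at (145,145), (233,133) and (308,124) in the left crop. Their middles are about 21 mm above the bin floor. The valve and nipple are upright where they were, and the arm is clear.

```bash
python3 -c "
from station import *
print(sign_off())"
```

```text
the job is handed in; nothing more can be done
None
```

I swept all three brass nuts over the far edge into the bin, left the stop valve and nipple standing in place, and handed the job in at about 14 s; no verdict was returned.

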